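Turn the microscope's round stage to its next click

ROBOT

A 7-joint arm with a two-finger parallel gripper is mounted at the origin on the work surface. World frame = base frame: x ahead of the robot, y to its left, z up, the work surface at z = 0. Lengths are in m, angles in rad, forces in N, time in s.
With the tool pointing down it reaches from about 0.425 to 0.875 m from the base axis. Payload 4.7 kg.
Tool frame: the origin (TCP) lies midway between the tips of the shut fingers; the grasp point (between the pads) lies 19 mm behind it (env.grip_point_offset is the distance from the TCP to the grasp point, in m); z points along the fingers, y is the direction in which the jaws open and shut (so a half turn about z gives the same grasp; the last joint's range is limited). The gripper opens to 85 mm and grips with 20 to 120 N. Pads are 22 mm wide; open, the fingers measure 114 mm over their backs; the gripper's body (76 mm by 85 mm) begins 54 mm behind the grasp point. The pads swing forward as they close: fully open they stand 13 mm farther back than shut.
Start: joints at [1.226, 0.321, -0.07, 1.45, 0.023, 1.371, -0.057], TCP at [0.228, -0.609, 0.231] pointing down, gripper open.
Joint ranges: [-2.86, 2.86], [-0.3, 2.09], [-1.38, 1.24], [0.06, 2.45], [-1.56, 4.7], [0.09, 2.05], [-2.69, 2.69]. Speed limits (rad/s): [2.57, 2.57, 3.14, 3.14, 3.14, 3.14, 3.14].

INTERFACE

Orientations are given as a rotation vector (axis times angle).
In Python, from workcell import readout, grab_frame, camera_params, env gives the robot as it stands.
- The arm moves only by the tool move_arm, never from a script. Its argument "series" is one flat list of numbers, 7 for each row, row after row: the opening, from 0 (shut) to 1 (fully open), then the shift along the tool's x, y, z in cm, then the turn, a rotation vector about the tool's x, y, z in rad. A call has 1 to 12 rows; each row is the pose to reach, as a shift and turn from the pose commanded when the call began, along the tool's axes at that moment; what a row does not reach only later rows make up. A row lasts 1/8 s, in which the tool goes at most 62.5 mm and 10.7 degrees, less where a joint would pass 70% of its speed; a pose out of reach is approached as far as the arm can. A call with a gripper value outside its range is refused whole. The fingers move at their own pace and stop on an object; "force" is the grip in N (left out, the last holds). Time passes only in rows, so rows that repeat a pose let the fingers close. It gives the time, the measured TCP pose, the force and the opening at its end, in the units of the state.
- readout.sense(): the state, without advancing time (a new reading comes with each control period).
- grab_frame(name): name is "scene" or "side" or "wrist"; returns (picture, depth): 400x640x3 uint8, blue, green, red; 400x640 float32, m along the optical axis (not along the pixel's ray), 0 where there is no reading.
- camera_params(name): a dict with "vertical_fov" (degrees; the focal length in pixels is half the picture's height over the tangent of half this angle, whatever the lens; pixels are square), "cx", "cy" (the principal point, pixels), "distortion" ([k1, k2, p1, p2, k3] as OpenCV has them; the pictures are not rectified), "pose" (4x4, takes a point from camera to world coordinates); the wrist camera has in their place "T_tool_cam" (4x4, takes a point from camera to tool coordinates, whose origin is the TCP and whose axes are the flange's). Camera axes: x right, y down, z forward; pixel columns grow to the right and rows downward; lengths in m; the calibration is good to about 2 mm. A picture is of the moment at which its call begins: read the wrist's pose just before it. camera_params takes no time and is no camera call.
- env.job_done(): hands the job in, once; it reports no verdict.
The state is a dict: "clock": time; "joint_pos": joint angles; "joint_velocities": joint speeds; "effort": joint torques, N m; "position": TCP position; "orientation": TCP orientation; "contact_force": force on the tool from outside, world axes, zero at the start; "ft_torque": the same for the moment, N m; "finger_gap": finger opening in m.
Only numpy, scipy, OpenCV 4.12 (cv2) and the standard library are available. Lean on these libraries where they do the work, as an engineer would, in place of code of your own. Each camera call takes 0.05 s, during which the arm holds its last target.

TASK

Bring the specimen to its bright position: with a fingertip on the knurled rim, turn the polarising microscope's round stage clockwise, seen from above, until it clicks into the next stop, one eighth of a turn on and no further. Grasp and lift nothing, touch neither the slide and its clips nor the objectives, leave the things on the bench where they are, then take the finger away.

Things in the scene. Friction and masses are not known exactly. Their poses are not given: they have to be found in the camera images.
- microscope: White and black polarising microscope, fixed, 400 mm high. Origin on the optical axis at table height; -x points to its front (eyepieces), +x to its limb. It stands side-on: its -y side faces the robot, give or take 0.35 rad, and is free. Foot 190 mm wide in y, 45 mm high; focus knobs at x = 135, z = 78, out to y = -83 and 83 mm.
- head_centre (a point): Centre of the microscope's head, on the optical axis, 332 mm above the table. What overhangs the stage, in the microscope's frame: the head, 76 mm wide in y, z 305 to 360 mm; below it a 66 mm tube, z 275 to 305; the overarm, 64 mm wide in y, z 225 to 275, running back to the limb, a column 70 mm wide from x = 107 mm back; the eyepieces, z over 310, in front.
- stage_centre (a point): Centre of the round stage's upper face, on the optical axis, 150 mm above the table. Dark steel disc, 80 mm radius, 16 mm thick (rim at z 134 to 150 mm), knurled rim, white degree ticks. It turns about the vertical and cannot shift or tip. More than 56 mm from the centre its face is bare; beneath it is a bearing of 55 mm radius. A small vernier block stands at its front on the side away from the robot.
- stage (a joint): Angle of the round stage in rad, growing clockwise seen from above. It starts in a click stop, at 0; stops lie every pi/4 (45 degrees). About 0.13 N m (1.7 N at the rim) takes it out of a stop; from half-way (22.5 degrees) on it is drawn into the next one, and it rests within 0.02 rad of it. The rim's coefficient of friction is about 1.
- slide: Glass slide (26 x 76 mm, 1.5 mm thick) under two steel spring clips on the stage's upper face, turning with it, all within 56 mm of the axis and up to 7 mm above the face. Origin at the middle of the slide's underside, on the axis; y along the slide. Not to be touched.
- objectives: Black nosepiece with three steel objectives hanging over the middle of the stage, fixed, within 40 mm of the axis, from 160 to 224 mm above the table. Origin on the optical axis at table height. Not to be touched.
- mouse: Black computer mouse, loose, 100 x 58 x 30 mm, between the microscope and the robot. Origin at the centre of its underside, as for all the loose things. Leave it.
- oil_bottle: Small amber dropper bottle, loose, 28 mm across and 70 mm high, before the microscope's foot. Leave it.
- slide_box: Flat grey and white box of slides, loose, 87 x 52 x 33 mm, before the microscope's foot. Leave it.
- lens_can: Black can with a white lid, loose, 41 mm across and 63 mm high, near the focus knob on the robot's side. Leave it.
- pen: White and black marker pen lying on the bench, loose, 135 mm long, before the microscope. Leave it.
- tube_rack: White rack of capped tubes, loose, 150 x 65 mm and 102 mm high, off to one side. Leave it.
- swab_jar: White jar with a metal cap, loose, 64 mm across and 85 mm high, off to the other side. Leave it.

How it is judged:
At the end, for the whole second after the job is handed in: The stage rests in the next click stop clockwise, 45 degrees from its start to within 4 degrees (value of joint stage between 0.715 and 0.855 rad and velocity of joint stage between -0.05 and 0.05 rad/s); the robot touches nothing.
It fails at once if the stage was turned past the next click stop (value of joint stage above 1.15 rad).
It fails at once if the stage was turned out of its stop the wrong way (value of joint stage below -0.36 rad).
It fails at once if the slide or its clips were touched (contact force between slide and the fingers above 0.5 N or contact force between slide and the arm above 0.5 N).
It fails at once if the objectives or the nosepiece were touched (contact force between objectives and the fingers above 0.5 N or contact force between objectives and the arm above 0.5 N).
It fails at once if a thing on the bench was moved by more than 20 mm or lifted (distance of any of mouse, oil_bottle, slide_box, lens_can, pen, tube_rack, swab_jar from where it was at the start of the episode above 0.02 m).
It also fails if it takes over 38 s, if anything falls off the work surface, if the arm or the gripper's body presses on something with over 40 N, if the wrist force passes 120 N, or if a joint passes its speed limit or range.

## Working session

There is one attempt and no reset: what is moved stays moved. The work goes in short steps, Python scripts to look and compute and a tool call to move; the robot and the scene stay as the last step left them, time stands still between calls to the robot, and variables do not carry over. Pictures are saved under pics/ and viewed, and the job is handed in when it is done.

Besides the shell and the picture viewer there is one more tool, called after "Request:" as name(argument=value, ...), one argument or row to a line, values as JSON. move_arm: Moves the arm, as the interface text tells. Its arguments: {"type":"object","properties":{"series":{"type":"array"},"force":{"type":"number"}},"required":["series"]}

```bash
mkdir -p pics; ls
python3 - <<'E'
from workcell import readout, grab_frame, camera_params, env
import cv2,numpy as np
s=readout.sense()
for k,v in s.items(): print(k,np.round(v,4))
for n in("scene","side","wrist"):
    im,d=grab_frame(n); cv2.imwrite(f"pics/{n}0.png",im); np.savez(f"pics/{n}0.npz",im=im,d=d)
    print(n,camera_params(n))
E
```

```text
pics
clock 0.0
joint_pos [ 1.2261  0.3218 -0.0701  1.4517  0.0226  1.3708 -0.0569]
joint_velocities [ 0.0002  0.0015 -0.0007 -0.001  -0.0001 -0.0024  0.0007]
effort [ 6.00000e-04 -4.93580e+01 -3.81500e-01 -3.14329e+01  1.31000e-02
  1.13000e-02  0.00000e+00]
position [ 0.228  -0.6081  0.2302]
orientation [-3.0893e+00 -5.6030e-01  6.0000e-04]
contact_force [-0.3423  0.3823 -0.1468]
ft_torque [-0.0105 -0.0233 -0.0195]
finger_gap 0.0851
scene {'vertical_fov': 44.22775667440654, 'cx': 322.50359045830965, 'cy': 207.20364272541403, 'distortion': array([-0.03353409,  0.        ,  0.        ,  0.        ,  0.        ]), 'pose': array([[ 0.99756091, -0.0646727 ,  0.02626152,  0.51066929],
       [-0.06965016, -0.94701194,  0.31355581, -0.50341913],
       [ 0.00459147, -0.31462014, -0.94920656,  1.84251731],
       [ 0.        ,  0.        ,  0.        ,  1.        ]])}
side {'vertical_fov': 50.60755721083101, 'cx': 320.53616798931233, 'cy': 197.5258883057367, 'distortion': array([-0.05430061,  0.        ,  0.        ,  0.        ,  0.        ]), 'pose': array([[-0.81118941, -0.31346519,  0.49367127, -0.00810826],
       [-0.58476798,  0.44096716, -0.68087765,  0.84373686],
       [-0.00426138, -0.84100389, -0.5410123 ,  0.87006046],
       [ 0.        ,  0.        ,  0.        ,  1.        ]])}
wrist {'vertical_fov': 69.50286896149758, 'cx': 316.05826839803933, 'cy': 204.0711914795563, 'distortion': array([-0.01581649,  0.        ,  0.        ,  0.        ,  0.        ]), 'T_tool_cam': array([[-1.88283484e-04, -9.66033681e-01, -2.58416120e-01,
         6.56376893e-02],
       [ 9.99999949e-01, -2.48979176e-04,  2.02149910e-04,
        -9.01328083e-04],
       [-2.59623854e-04, -2.58416069e-01,  9.66033678e-01,
        -1.41466522e-01],
       [ 0.00000000e+00,  0.00000000e+00,  0.00000000e+00,
         1.00000000e+00]])}
```

View pics/scene0.png

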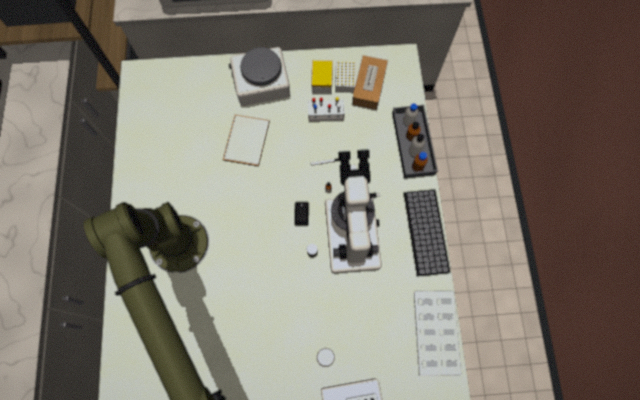

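View pics/side0.png

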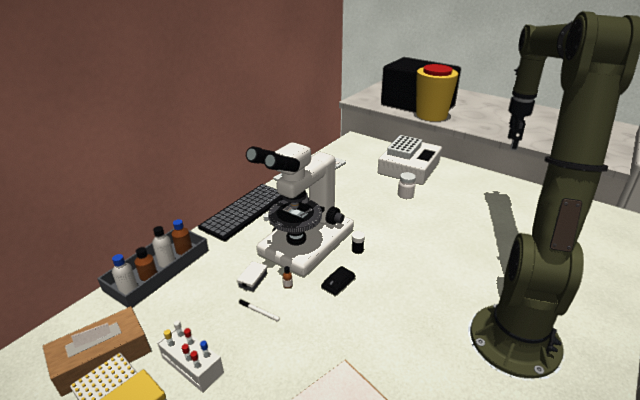

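View pics/wrist0.png

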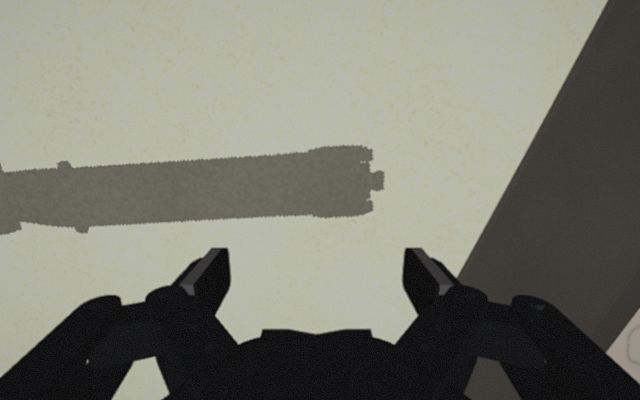

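```bash
cat > h.py <<'E'
import cv2,numpy as np
from workcell import readout, grab_frame, camera_params, env
from scipy.spatial.transform import Rotation as R
def K(p):
    f=200/np.tan(np.radians(p["vertical_fov"])/2); return np.array([[f,0,p["cx"]],[0,f,p["cy"]],[0,0,1]])
def cloud(name,d,T=None):
    p=camera_params(name); v,u=np.mgrid[0:400,0:640]
    n=cv2.undistortPoints(np.stack([u.ravel(),v.ravel()],1).astype(float)[:,None],K(p),p["distortion"])[:,0]
    z=d.ravel(); c=np.c_[n*z[:,None],z]
    if T is None: T=p["pose"]
    w=c@T[:3,:3].T+T[:3,3]; w[z==0]=np.nan
    return w.reshape(400,640,3)
def proj(name,P,T=None):
    p=camera_params(name); T=p["pose"] if T is None else T
    Ti=np.linalg.inv(T); c=np.atleast_2d(P)@Ti[:3,:3].T+Ti[:3,3]
    return cv2.projectPoints(c,np.zeros(3),np.zeros(3),K(p),p["distortion"])[0][:,0]
def toolT(s):
    T=np.eye(4);T[:3,:3]=R.from_rotvec(s["orientation"]).as_matrix();T[:3,3]=s["position"];return T
E
python3 - <<'E'
from h import *
for n in("scene","side"):
    f=np.load(f"pics/{n}0.npz"); w=cloud(n,f["d"])
    c={"scene":(slice(130,290),slice(280,420)),"side":(slice(120,330),slice(200,400))}[n]
    q=w[c].reshape(-1,3); b=f["im"][c].reshape(-1,3)
    print(n,"table z",np.nanmedian(q[:,2]))
    for lo,hi in((.035,.055),(.14,.16),(.35,.375),(.26,.29),(.38,.42)):
        m=(q[:,2]>lo)&(q[:,2]<hi)&(q[:,0]>.4)&(q[:,0]<1)
        x=q[m]
        if len(x)>10:
            print(lo,hi,len(x),"pc",np.round(np.percentile(x[:,:2],[1,50,99],axis=0),3).tolist(), cv2.minAreaRect(x[:,:2].astype(np.float32)))
E
```

```text
scene table z 0.0021978636603432467
0.035 0.055 1507 pc [[0.491, -0.16], [0.634, -0.039], [0.95, 0.38]] ((0.7065779566764832, 0.14378929138183594), (0.6538378000259399, 0.3752026855945587), 61.98575210571289)
0.14 0.16 638 pc [[0.588, -0.138], [0.629, 0.03], [0.742, 0.108]] ((0.7303844094276428, 0.12784452736377716), (0.5498161315917969, 0.18991975486278534), 61.78797149658203)
0.35 0.375 938 pc [[0.617, -0.003], [0.665, 0.067], [0.712, 0.129]] ((0.6665283441543579, 0.06400331109762192), (0.099751316010952, 0.14032605290412903), 2.240129232406616)
0.26 0.29 847 pc [[0.635, -0.137], [0.666, -0.067], [0.702, 0.015]] ((0.6707911491394043, -0.04013223201036453), (0.20106443762779236, 0.09996576607227325), 76.16631317138672)
0.38 0.42 279 pc [[0.613, 0.113], [0.675, 0.144], [0.714, 0.168]] ((0.6632964015007019, 0.13974566757678986), (0.060613736510276794, 0.1017933189868927), 89.12882995605469)
side table z -0.00039514940271800914
0.035 0.055 2329 pc [[0.501, -0.548], [0.627, 0.059], [0.898, 0.221]] ((0.6488590836524963, -0.12615209817886353), (0.8375035524368286, 0.3390989303588867), 73.99085235595703)
0.14 0.16 1429 pc [[0.588, -0.106], [0.654, 0.055], [0.742, 0.124]] ((0.6716981530189514, 0.005867689847946167), (0.15909156203269958, 0.2431061863899231), 7.9222822189331055)
0.35 0.375 606 pc [[0.615, 0.009], [0.648, 0.077], [0.701, 0.179]] ((0.662165105342865, 0.09215692430734634), (0.09559625387191772, 0.17757606506347656), 0.50581294298172)
0.26 0.29 753 pc [[0.634, -0.123], [0.649, -0.013], [0.694, 0.092]] ((0.6672960519790649, -0.01694486290216446), (0.0675954595208168, 0.21888966858386993), 0.33507683873176575)
0.38 0.42 352 pc [[0.614, 0.139], [0.651, 0.165], [0.713, 0.176]] ((0.6651928424835205, 0.15049466490745544), (0.10265696048736572, 0.05311623960733414), 2.1074302196502686)
```

Run:
```python
import cv2
im=cv2.imread("pics/scene0.png")[130:290,270:430]; cv2.imwrite("pics/scz.png",cv2.resize(im,None,fx=3.7,fy=3.7,interpolation=2))
im=cv2.imread("pics/side0.png")[130:320,220:420]; cv2.imwrite("pics/sdz.png",cv2.resize(im,None,fx=3.1,fy=3.1,interpolation=2))
```

```text
(no output)
```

View pics/scz.png

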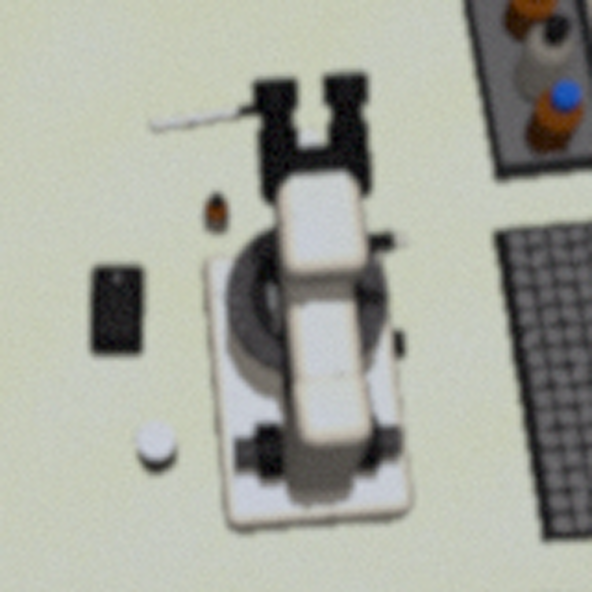

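View pics/sdz.png

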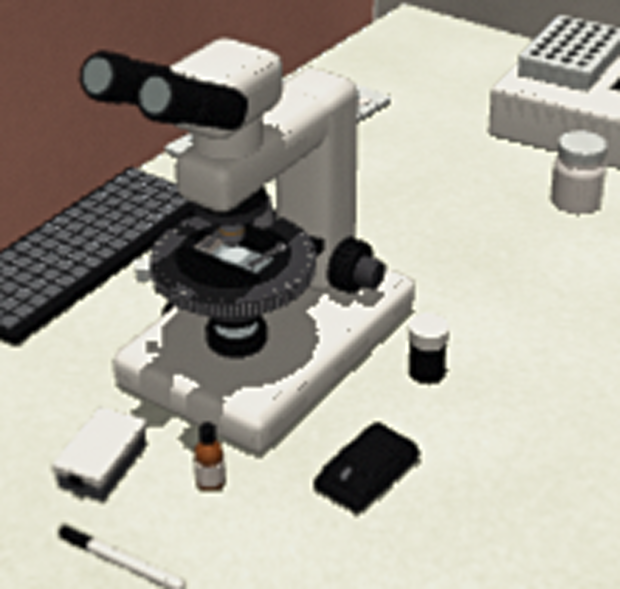

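```bash
python3 - <<'E'
from h import *
from scipy.optimize import least_squares
allp=[]
for n in("scene","side"):
    f=np.load(f"pics/{n}0.npz"); w=cloud(n,f["d"])
    q=w.reshape(-1,3); im=f["im"].reshape(-1,3)
    m=(q[:,2]>.142)&(q[:,2]<.158)&(q[:,0]>.57)&(q[:,0]<.76)&(q[:,1]>-.06)&(q[:,1]<.14)&(im.max(1)<150)
    x=q[m,:2]; 
    c=np.array([.665,.035])
    for it in range(6):
        dd=x-c; r=np.hypot(*dd.T); a=np.arctan2(dd[:,1],dd[:,0]); bins=np.digitize(a,np.linspace(-np.pi,np.pi,49))
        e=np.array([x[bins==k][np.argsort(r[bins==k])[-2]] for k in range(1,49) if (bins==k).sum()>2 and r[bins==k].max()<.1 and r[bins==k].max()>.06])
        s=least_squares(lambda p:np.hypot(*(e-p[:2]).T)-.08,c,loss="soft_l1",f_scale=.002); c=s.x
    s2=least_squares(lambda p:np.hypot(*(e-p[:2]).T)-p[2],[*c,.08],loss="soft_l1",f_scale=.002)
    print(n,len(x),len(e),c,np.abs(s.fun).mean(),s2.x, "zmed",np.nanmedian(q[m,2]))
    im=f["im"].copy()
    for (cx,cy),col in(((c[0],c[1]),(0,0,255)),):
      t=np.linspace(0,2*np.pi,120)
      for z,cc in((.15,(0,0,255)),(.134,(0,255,0))):
        P=np.c_[cx+.08*np.cos(t),cy+.08*np.sin(t),t*0+z]
        big=None
        for u in proj(n,P): cv2.circle(im,tuple(int(v) for v in np.round(u)),0,cc,-1)
    z={"scene":im[150:290,290:430],"side":im[160:300,230:370]}[n]
    cv2.imwrite(f"pics/fit_{n}.png",cv2.resize(z,None,fx=4,fy=4,interpolation=0))
E
cd pics; python3 -c "
import cv2,numpy as np
a=np.hstack([cv2.imread('fit_scene.png'),cv2.imread('fit_side.png')]);cv2.imwrite('fit.png',cv2.resize(a,(800,400)))"
```

```text
scene 577 31 [0.66588799 0.03848859] 0.00150596161384951 [0.66533554 0.03790045 0.07837466] zmed 0.1495281727505704
side 1207 41 [0.6656102  0.04712091] 0.002198222275656137 [0.66513444 0.0477637  0.07857834] zmed 0.14902005246413363
```

View pics/fit.png

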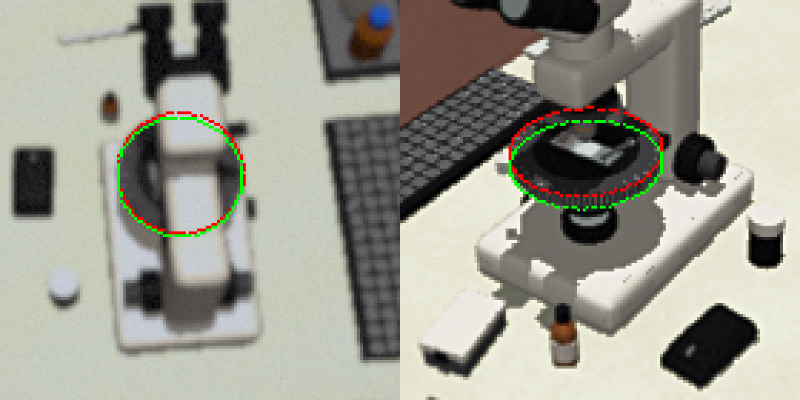

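```bash
cat >> h.py <<'E'
C=np.array([.666,.042]); TH=np.radians(40)
def goal(h,r,z,th=TH):
    h=np.radians(h); f=np.array([np.cos(h),np.sin(h),0]); up=np.array([0,0,1.])
    zt=np.sin(th)*f-np.cos(th)*up; xt=np.cos(th)*f+np.sin(th)*up; yt=np.cross(zt,xt)
    T=np.eye(4);T[:3,:3]=np.c_[xt,yt,zt];T[:2,3]=C-r*f[:2];T[2,3]=z;return T
def row(T0,G):
    D=np.linalg.inv(T0)@G
    return np.r_[D[:3,3]*100,R.from_matrix(D[:3,:3]).as_rotvec()]
E
python3 - <<'E'
from h import *
s=readout.sense();T=toolT(s);print(np.round(T,3))
print(row(T,goal(20,.20,.2)), np.round(goal(20,.2,.2),3))
f=np.load("pics/side0.npz"); w=cloud("side",f["d"])
q=w.reshape(-1,3);
for nm,b in(("can",(.48,.6,-.14,.0)),("bottle",(.5,.64,.1,.2)),("mouse",(.4,.58,-.02,.12))):
    m=(q[:,0]>b[0])&(q[:,0]<b[1])&(q[:,1]>b[2])&(q[:,1]<b[3])&(q[:,2]>.015)&(q[:,2]<.09); print(nm,m.sum(),np.round(np.percentile(q[m],[2,98],axis=0),3).tolist())
E
```

```text
[[ 0.936  0.351 -0.001  0.228]
 [ 0.351 -0.936  0.001 -0.608]
 [-0.    -0.001 -1.     0.23 ]
 [ 0.     0.     0.     1.   ]]
[ 4.38386938e+01 -4.56955387e+01  3.11104792e+00 -4.81047177e-03
  6.98192232e-01  8.84603822e-03] [[ 0.72   0.342  0.604  0.478]
 [ 0.262 -0.94   0.22  -0.026]
 [ 0.643 -0.    -0.766  0.2  ]
 [ 0.     0.     0.     1.   ]]
can 646 [[0.491, -0.135, 0.017], [0.599, -0.005, 0.084]]
bottle 520 [[0.53, 0.101, 0.016], [0.638, 0.198, 0.069]]
mouse 596 [[0.451, -0.012, 0.016], [0.579, 0.118, 0.043]]
```

Request:
move_arm(
  series=[0,3.6,-3.8,0.2,0,0,0,0,7.2,-7.6,0.5,0,0,0,0,11,-11.5,0.8,0,0.1,0,0,15,-15.5,1,0,0.2,0,0,19,-19.5,1.3,0,0.28,0,0,23,-23.5,1.5,0,0.35,0,0,27,-27.5,1.8,0,0.42,0,0,31,-31.5,2.1,0,0.5,0,0,35,-36,2.5,0,0.57,0,0,39,-40,2.8,0,0.64,0,0,42,-43.5,3,0,0.7,0,0,43.8,-45.7,3.1,0,0.7,0],
  force=40,
)

```text
clock: 1.65
position: [0.4965, -0.0279, 0.1671]
orientation: [-2.763, -0.484, -0.971]
contact_force: [0.9, 0.3, -0.5]
finger_gap: -0.0
```

Run:
```python
from h import *
s=readout.sense();T=toolT(s);print(s["clock"],np.round(T,3),s["joint_pos"],s["finger_gap"],s["contact_force"])
print("err to goal",np.round(row(T,goal(20,.20,.2)),3))
for h,r,z in((20,.2,.135),(20,.11,.135)): print(np.round(row(T,goal(h,r,z)),3))
im,d=grab_frame("wrist"); cv2.imwrite("pics/w1.png",im); np.savez("pics/w1.npz",im=im,d=d,T=T)
```

```text
1.65 [[ 0.735  0.357  0.576  0.497]
 [ 0.245 -0.932  0.266 -0.028]
 [ 0.633 -0.054 -0.773  0.167]
 [ 0.     0.     0.     1.   ]] [ 0.15173611 -0.30107377  0.1478587   2.37918879 -0.70215289  0.64254824
 -0.43571473] -1.2810842700451533e-05 [ 0.89619003  0.27746081 -0.52565339]
err to goal [ 0.764 -0.979 -3.569 -0.053  0.013 -0.022]
[-3.347 -0.626  1.453 -0.053  0.013 -0.022]
[ 3.621 -0.473  7.147 -0.053  0.013 -0.022]
```

View pics/w1.png

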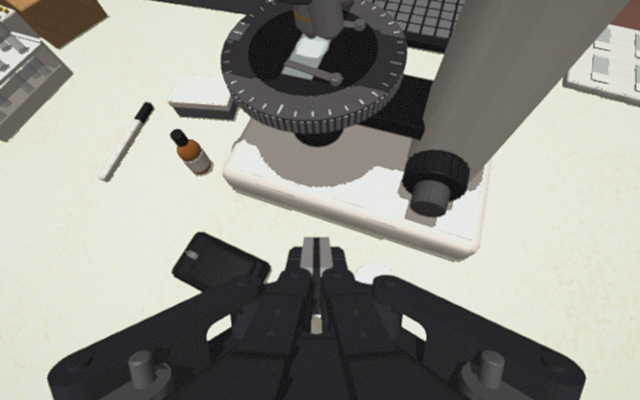

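Run:
```python
from h import *
from scipy.optimize import least_squares
f=np.load("pics/w1.npz"); T=f["T"]@camera_params("wrist")["T_tool_cam"]; w=cloud("wrist",f["d"],T)
q=w.reshape(-1,3); im=f["im"].reshape(-1,3)
m=(q[:,2]>.13)&(q[:,2]<.158)&(q[:,0]>.57)&(q[:,0]<.76)&(q[:,1]>-.06)&(q[:,1]<.14)&(im.max(1)<200)
top=q[m&(q[:,2]>.143)]; print(m.sum(),np.median(top[:,2]))
x=q[m,:2]; c=np.array([.666,.042])
for it in range(6):
    dd=x-c;r=np.hypot(*dd.T);a=np.arctan2(dd[:,1],dd[:,0]);b=np.digitize(a,np.linspace(-np.pi,np.pi,73))
    e=np.array([x[b==k][np.argsort(r[b==k])[-3]] for k in range(1,73) if (b==k).sum()>5 and .07<np.sort(r[b==k])[-3]<.09])
    s=least_squares(lambda p:np.hypot(*(e-p[:2]).T)-.08,c,loss="soft_l1",f_scale=.001);c=s.x
print(len(e),c,np.abs(s.fun).mean())
s=least_squares(lambda p:np.hypot(*(e-p[:2]).T)-p[2],[*c,.08],loss="soft_l1",f_scale=.001);print(s.x)
# fingertip from depth?
img=f["im"].copy()
t=np.linspace(0,2*np.pi,200)
for z,cc in((.15,(0,0,255)),(.134,(0,255,0))):
    for u in proj("wrist",np.c_[c[0]+.08*np.cos(t),c[1]+.08*np.sin(t),t*0+z],T): cv2.circle(img,tuple(int(v) for v in u),0,cc,-1)
cv2.imwrite("pics/w1f.png",img[0:160,200:450].repeat(3,0).repeat(3,1))
# tip in tool frame
wt=cloud("wrist",f["d"],camera_params("wrist")["T_tool_cam"])
k=wt[235:300,285:350].reshape(-1,3); k=k[(k[:,2]>-.06)&(k[:,2]<.01)]
for lo in np.arange(-.04,.005,.005):
    g=k[(k[:,2]>=lo)&(k[:,2]<lo+.005)]
    if len(g): print(round(lo,3),len(g),np.round([g[:,0].min(),g[:,0].max(),g[:,1].min(),g[:,1].max()],4))
```

```text
18203 0.1492669004572971
61 [0.66670059 0.04294865] 0.000519292352753896
[0.66663051 0.04292949 0.07989065]
-0.04 413 [-0.0044  0.0119 -0.0125  0.0116]
-0.035 178 [-0.0017  0.0111 -0.014   0.0116]
-0.03 276 [ 0.0053  0.0109 -0.0143  0.013 ]
-0.025 270 [ 0.0054  0.011  -0.0141  0.0129]
-0.02 255 [ 0.0058  0.0108 -0.0142  0.0131]
-0.015 235 [ 0.0057  0.0108 -0.0141  0.0128]
-0.01 173 [ 0.0057  0.0108 -0.0137  0.0118]
-0.005 25 [ 0.0094  0.0105 -0.0064  0.0058]
```

View pics/w1f.png

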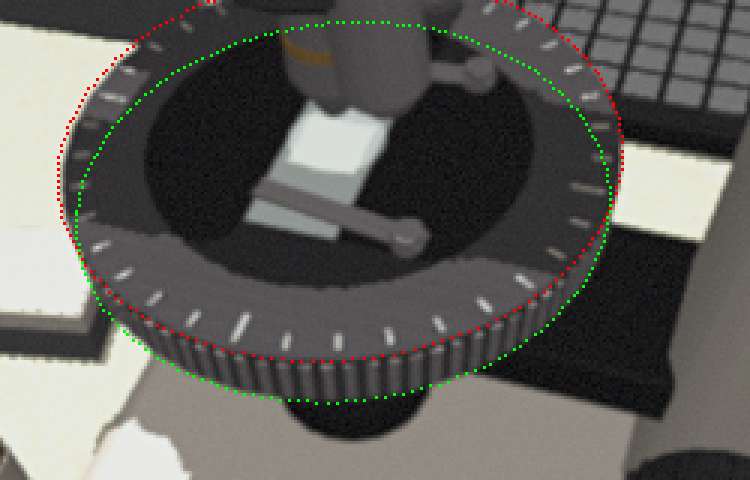

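```bash
sed -i 's/C=np.array(\[.666,.042\]); TH=np.radians(40)/C=np.array([.6666,.0429]); TH=np.radians(35)/' h.py
python3 - <<'E'
from h import *
s=readout.sense();T=toolT(s);print(s["position"])
for r in(.16,.105): print(np.round(row(T,goal(21,r,.136)),3))
E
```

```text
[ 0.49569788 -0.01553393  0.16502923]
[-0.224  0.879  3.5   -0.059 -0.071 -0.02 ]
[ 4.046  0.988  6.965 -0.059 -0.071 -0.02 ]
```

Request:
move_arm(
  series=[0,-0.2,0.9,3.5,-0.06,-0.07,-0.02,0,1.5,0.9,5,-0.06,-0.07,-0.02,0,3,1,6.2,-0.06,-0.07,-0.02,0,4,1,7,-0.06,-0.07,-0.02,0,4,1,7,-0.06,-0.07,-0.02,0,4,1,7,-0.06,-0.07,-0.02],
)

```text
clock: 2.45
position: [0.5693, -0.0099, 0.1384]
orientation: [-2.86, -0.505, -0.91]
contact_force: [-0.1, -1.1, -0.8]
finger_gap: 0.0005
```

```bash
cat > st.py <<'E'
from h import *
import sys
def state(name=None,img=None):
    s=readout.sense();T=toolT(s);x=T[:3,0];p=s["position"]
    d=C-p[:2]; print("t",round(s["clock"],2),"pos",np.round(p,4),"r",round(np.hypot(*d),4),"posang",round(np.degrees(np.arctan2(d[1],d[0])),1),"heading",round(np.degrees(np.arctan2(x[1],x[0])),1),"tilt",round(np.degrees(np.arcsin(x[2])),1),"roll yz",round(T[2,1],3))
    h=np.arctan2(d[1],d[0]);F=s["contact_force"]
    print("F",np.round(F,2),"radial out",round(-F[0]*np.cos(h)-F[1]*np.sin(h),2),"q",np.round(s["joint_pos"],3))
    return s,T
E
python3 - <<'E'
from st import *
s,T=state()
print(np.round(row(T,goal(21,.105,.136)),3))
print(np.round(row(T,goal(21,.089,.136)),3))
E
```

```text
t 2.45 pos [ 0.5693 -0.0099  0.1384] r 0.1107 posang 28.5 heading 20.2 tilt 35.2 roll yz 0.007
F [-0.06 -1.12 -0.76] radial out 0.59 q [ 0.145 -0.102 -0.006  2.255 -0.585  0.5   -0.635]
[ 0.232 -1.453  0.446  0.017 -0.004 -0.012]
[ 1.539 -1.484  1.369  0.017 -0.004 -0.012]
```

Request:
move_arm(
  series=[0,0.2,-1.5,0.4,0.02,0,-0.01,0,0.2,-1.5,0.4,0.02,0,-0.01,0,0.2,-1.5,0.4,0.02,0,-0.01],
)

```text
clock: 2.82
position: [0.5685, 0.0062, 0.1365]
orientation: [-2.842, -0.527, -0.902]
contact_force: [0.3, 0.2, -0.8]
finger_gap: -0.0001
```

Run:
```python
from st import *
s,T=state()
print(np.round(row(T,goal(21,.105,.136)),3))
for r in(.095,.089,.086):print(np.round(row(T,goal(21,r,.136)),3))
im,d=grab_frame("wrist"); cv2.imwrite("pics/w2.png",im)
state()
```

```text
t 2.83 pos [0.5685 0.0062 0.1365] r 0.1048 posang 20.5 heading 20.9 tilt 35.3 roll yz -0.003
F [ 0.31  0.2  -0.8 ] radial out -0.36 q [ 0.13  -0.099 -0.016  2.257 -0.6    0.501 -0.629]
[-0.049  0.092  0.03  -0.004 -0.005 -0.001]
[ 0.767  0.093  0.607 -0.004 -0.005 -0.001]
[ 1.257e+00  9.400e-02  9.540e-01 -4.000e-03 -5.000e-03 -1.000e-03]
[ 1.502e+00  9.400e-02  1.127e+00 -4.000e-03 -5.000e-03 -1.000e-03]
t 2.88 pos [0.5685 0.0061 0.1366] r 0.1047 posang 20.6 heading 20.9 tilt 35.3 roll yz -0.003
F [0.94 0.1  0.81] radial out -0.91 q [ 0.13  -0.099 -0.016  2.257 -0.6    0.501 -0.629]
```

View pics/w2.png

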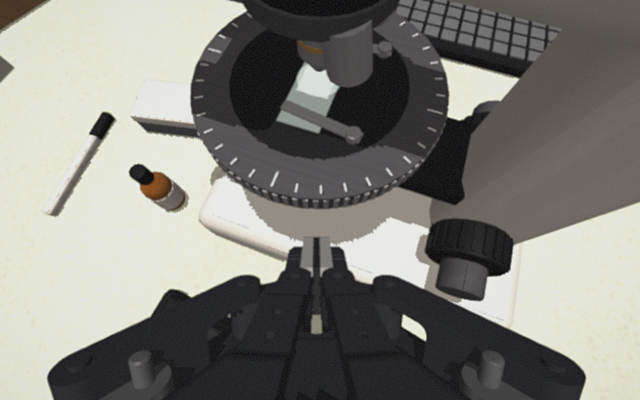

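Request:
move_arm(
  series=[0,0.8,0.1,0.6,0,0,0,0,1.1,0.1,0.8,0,0,0,0,1.25,0.1,0.9,0,0,0,0,1.25,0.1,0.9,0,0,0],
)

```text
clock: 3.38
position: [0.5834, 0.0107, 0.1362]
orientation: [-2.842, -0.527, -0.901]
contact_force: [0.1, 0.2, -0.0]
finger_gap: 0.0
```

```bash
python3 -c "
from st import *
state()"
```

```text
t 3.38 pos [0.5834 0.0107 0.1362] r 0.0892 posang 21.1 heading 20.9 tilt 35.2 roll yz -0.004
F [ 0.07  0.19 -0.02] radial out -0.14 q [ 0.124 -0.066 -0.025  2.228 -0.593  0.491 -0.648]
```

Request:
move_arm(
  series=[0,0.16,0,0.12,0,0,0,0,0.16,0,0.12,0,0,0],
)

```text
clock: 3.62
position: [0.5852, 0.0115, 0.1363]
orientation: [-2.842, -0.527, -0.902]
contact_force: [-0.3, -0.0, -1.1]
finger_gap: -0.0002
```

```bash
python3 -c "
from st import *
state()"
```

```text
t 3.62 pos [0.5852 0.0115 0.1363] r 0.0872 posang 21.1 heading 20.9 tilt 35.3 roll yz -0.004
F [-0.25 -0.04 -1.11] radial out 0.25 q [ 0.123 -0.063 -0.027  2.225 -0.591  0.49  -0.651]
```

Request:
move_arm(
  series=[0,0.12,0,0.09,0,0,0,0,0.12,0,0.09,0,0,0],
)

```text
clock: 3.88
position: [0.5865, 0.0119, 0.1362]
orientation: [-2.842, -0.526, -0.901]
contact_force: [-0.7, -0.3, 0.3]
finger_gap: -0.0001
```

```bash
python3 -c "
from st import *
state()"
```

```text
t 3.88 pos [0.5865 0.0119 0.1362] r 0.0859 posang 21.1 heading 20.9 tilt 35.2 roll yz -0.004
F [-0.73 -0.34  0.29] radial out 0.81 q [ 0.122 -0.06  -0.027  2.222 -0.59   0.489 -0.653]
```

Request:
move_arm(
  series=[0,0.08,0,0.06,0,0,0,0,0.08,0,0.06,0,0,0],
)

```text
clock: 4.12
position: [0.5869, 0.0118, 0.136]
orientation: [-2.842, -0.526, -0.9]
contact_force: [-6.8, -2.4, 5.2]
finger_gap: -0.0
```

Run:
```python
from st import *
s,T=state()
p=camera_params("wrist")
im,d=grab_frame("wrist"); cv2.imwrite("pics/w3.png",im[100:320,180:460].repeat(2,0).repeat(2,1))
```

```text
t 4.12 pos [0.5869 0.0118 0.136 ] r 0.0856 posang 21.3 heading 20.9 tilt 35.2 roll yz -0.004
F [-6.8  -2.43  5.24] radial out 7.22 q [ 0.122 -0.059 -0.027  2.221 -0.589  0.49  -0.654]
```

View pics/w3.png

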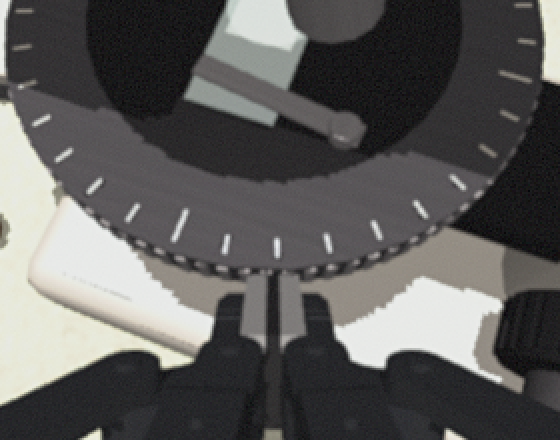

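```bash
cat >> st.py <<'E'
def sweep(T,degs,press=0.):
    for a in degs:
        M=np.eye(4);M[:3,:3]=R.from_euler("z",-a,degrees=True).as_matrix();c=np.r_[C,0];M[:3,3]=c-M[:3,:3]@c
        G=M@T; d=c-G[:3,3];d[2]=0;d/=np.linalg.norm(d);G[:3,3]+=press*d
        print(a,np.round(row(T,G),2).tolist(),np.round(row(T,G),3)[3:])
E
python3 - <<'E'
from st import *
s,T=state(); sweep(T,[2,4,7,10,13,16],.0004)
E
```

```text
t 4.17 pos [0.5869 0.0118 0.1361] r 0.0856 posang 21.3 heading 20.9 tilt 35.2 roll yz -0.004
F [-6.2  -2.78  4.19] radial out 6.79 q [ 0.122 -0.059 -0.027  2.221 -0.589  0.49  -0.654]
2 [0.03, -0.3, 0.03, -0.02, 0.0, 0.03] [-0.02   0.     0.029]
4 [0.05, -0.59, 0.04, -0.04, 0.0, 0.06] [-0.04   0.     0.057]
7 [0.08, -1.04, 0.06, -0.07, 0.0, 0.1] [-0.07  0.    0.1 ]
10 [0.13, -1.48, 0.1, -0.1, 0.0, 0.14] [-0.101  0.001  0.143]
13 [0.2, -1.92, 0.15, -0.13, 0.0, 0.19] [-0.131  0.001  0.185]
16 [0.29, -2.35, 0.21, -0.16, 0.0, 0.23] [-0.161  0.001  0.228]
```

Request:
move_arm(
  series=[0,0.03,-0.3,0.03,-0.02,0,0.029,0,0.05,-0.59,0.04,-0.04,0,0.057,0,0.08,-1.04,0.06,-0.07,0,0.1,0,0.13,-1.48,0.1,-0.1,0,0.143,0,0.13,-1.48,0.1,-0.1,0,0.143],
)

```text
clock: 4.8
position: [0.5827, 0.0269, 0.136]
orientation: [-2.924, -0.282, -0.925]
contact_force: [-9.1, -2.7, 6.4]
finger_gap: 0.0001
```

Run:
```python
from st import *
s,T=state(); 
im,d=grab_frame("wrist"); cv2.imwrite("pics/w4.png",im[100:320,180:460].repeat(2,0).repeat(2,1))
sweep(T,[2,5,8,11,14,17,20])
```

```text
t 4.8 pos [0.5827 0.0269 0.136 ] r 0.0854 posang 10.8 heading 10.9 tilt 35.1 roll yz -0.004
F [-9.12 -2.71  6.38] radial out 9.46 q [ 0.132 -0.098 -0.157  2.256 -0.299  0.391 -1.166]
2 [0.0, -0.3, 0.0, -0.02, 0.0, 0.03] [-0.02   0.     0.029]
5 [0.03, -0.74, 0.02, -0.05, 0.0, 0.07] [-0.05   0.     0.071]
8 [0.07, -1.19, 0.06, -0.08, 0.0, 0.11] [-0.08   0.001  0.114]
11 [0.13, -1.63, 0.1, -0.11, 0.0, 0.16] [-0.11   0.001  0.157]
14 [0.21, -2.07, 0.16, -0.14, 0.0, 0.2] [-0.141  0.001  0.2  ]
17 [0.31, -2.5, 0.23, -0.17, 0.0, 0.24] [-0.171  0.001  0.243]
20 [0.43, -2.92, 0.31, -0.2, 0.0, 0.29] [-0.201  0.001  0.285]
```

View pics/w4.png

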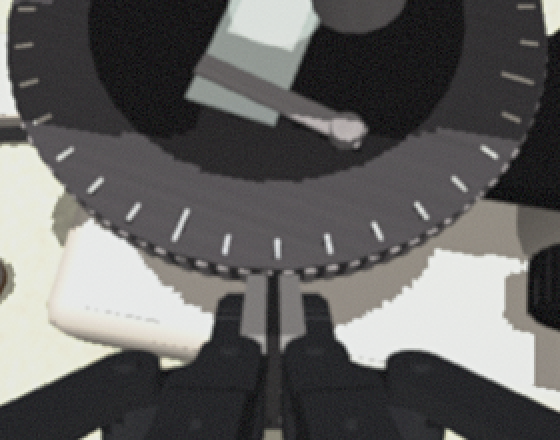

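Request:
move_arm(
  series=[0,0,-0.3,0,-0.02,0,0.029,0,0.03,-0.74,0.02,-0.05,0,0.071,0,0.07,-1.19,0.06,-0.08,0,0.114,0,0.07,-1.19,0.06,-0.08,0,0.114],
)

```text
clock: 5.35
position: [0.5813, 0.0392, 0.136]
orientation: [-2.975, -0.08, -0.94]
contact_force: [-9.9, -1.1, 6.0]
finger_gap: -0.0003
```

Run:
```python
from st import *
s,T=state(); 
sweep(T,[2,5,8,11,14,17,20])
```

```text
t 5.35 pos [0.5813 0.0392 0.136 ] r 0.0854 posang 2.5 heading 3.0 tilt 35.1 roll yz -0.004
F [-9.88 -1.14  6.  ] radial out 9.92 q [ 0.195 -0.105 -0.321  2.259  0.026  0.372 -1.673]
2 [0.01, -0.3, 0.01, -0.02, 0.0, 0.03] [-0.02   0.     0.029]
5 [0.03, -0.74, 0.03, -0.05, 0.0, 0.07] [-0.05   0.     0.071]
8 [0.08, -1.19, 0.06, -0.08, 0.0, 0.11] [-0.08   0.001  0.114]
11 [0.14, -1.63, 0.11, -0.11, 0.0, 0.16] [-0.11   0.001  0.157]
14 [0.22, -2.06, 0.17, -0.14, 0.0, 0.2] [-0.14   0.001  0.2  ]
17 [0.32, -2.49, 0.24, -0.17, 0.0, 0.24] [-0.17   0.001  0.243]
20 [0.44, -2.91, 0.32, -0.2, 0.0, 0.29] [-0.201  0.001  0.286]
```

Request:
move_arm(
  series=[0,0.01,-0.3,0.01,-0.02,0,0.029,0,0.03,-0.74,0.03,-0.05,0,0.071,0,0.08,-1.19,0.06,-0.08,0,0.114,0,0.08,-1.19,0.06,-0.08,0,0.114],
)

```text
clock: 5.85
position: [0.5818, 0.0523, 0.136]
orientation: [2.973, -0.126, 0.94]
contact_force: [-10.8, 1.2, 7.2]
finger_gap: 0.0001
```

Run:
```python
from st import *
s,T=state(); 
im,d=grab_frame("wrist"); cv2.imwrite("pics/w5.png",im[100:320,180:460].repeat(2,0).repeat(2,1))
sweep(T,[2,5,8,11,14])
```

```text
t 5.85 pos [0.5818 0.0523 0.136 ] r 0.0853 posang -6.3 heading -5.0 tilt 35.1 roll yz -0.004
F [-10.83   1.2    7.24] radial out 10.9 q [ 0.259 -0.091 -0.485  2.242  0.343  0.416 -2.168]
2 [0.01, -0.3, 0.01, -0.02, 0.0, 0.03] [-0.02   0.     0.029]
5 [0.04, -0.74, 0.03, -0.05, 0.0, 0.07] [-0.05   0.     0.071]
8 [0.09, -1.18, 0.07, -0.08, 0.0, 0.11] [-0.08   0.001  0.114]
11 [0.16, -1.62, 0.12, -0.11, 0.0, 0.16] [-0.11   0.001  0.157]
14 [0.25, -2.06, 0.19, -0.14, 0.0, 0.2] [-0.14   0.001  0.2  ]
```

View pics/w5.png

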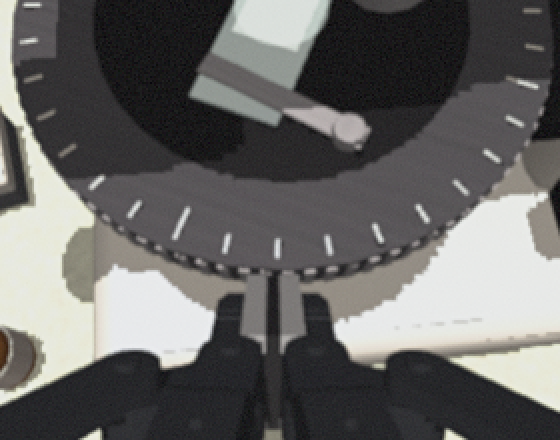

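Request:
move_arm(
  series=[0,0.01,-0.3,0.01,-0.02,0,0.029,0,0.04,-0.74,0.03,-0.04,0,0.057,0,0.09,-1.18,0.07,-0.05,0,0.071,0,0.09,-1.18,0.07,-0.05,0,0.071],
)

```text
clock: 6.4
position: [0.584, 0.0648, 0.136]
orientation: [2.942, -0.252, 0.93]
contact_force: [-8.5, 3.4, 6.0]
finger_gap: -0.0004
```

Run:
```python
from st import *
s,T=state(); 
im,d=grab_frame("wrist"); cv2.imwrite("pics/w6.png",im[100:320,180:460].repeat(2,0).repeat(2,1))
d=np.r_[C-s["position"][:2],0];d/=np.linalg.norm(d)
print(T[:3,:3].T@(-d*1.0), T[:3,:3].T@(-d*5), T[:3,:3].T@(-d*8+[0,0,6]))
```

```text
t 6.4 pos [0.584  0.0648 0.136 ] r 0.0854 posang -14.9 heading -9.9 tilt 35.1 roll yz -0.006
F [-8.5   3.39  6.04] radial out 9.08 q [ 0.268 -0.064 -0.567  2.217  0.516  0.476 -2.451]
[-0.81558132 -0.08977848 -0.57163532] [-4.07790659 -0.44889238 -2.85817659] [-3.07853637 -0.75140146 -9.48461964]
```

View pics/w6.png

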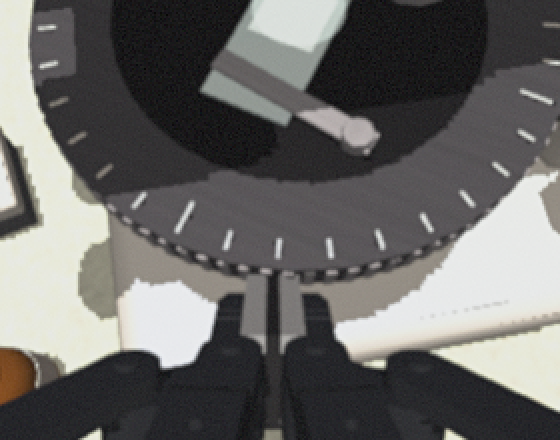

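Request:
move_arm(
  series=[0,-0.8,-0.1,-0.57,0,0,0,0,-1.6,-0.2,-1.14,0,0,0,0,-2.4,-0.3,-1.7,0,0,0,0,-2.4,-0.3,-1.7,0,0,0,0,-2.4,-0.3,-1.7,0,0,0,0,-2.4,-0.3,-1.7,0,0,0,0,-2.4,-0.3,-1.7,0,0,0,0,-2.4,-0.3,-1.7,0,0,0],
)

```text
clock: 7.45
position: [0.5564, 0.0701, 0.1362]
orientation: [2.94, -0.257, 0.931]
contact_force: [0.2, 1.0, 0.7]
finger_gap: -0.0001
```

Run:
```python
from st import *
s,T1=state(); 
im,d=grab_frame("wrist"); cv2.imwrite("pics/w7.png",im)
im2,_=grab_frame("side"); cv2.imwrite("pics/side7.png",im2[120:320,220:420].repeat(3,0).repeat(3,1))
# unwarp stage face from first and now into stage-top view, compare rotation
def top(im,T):
    n=500;g=(np.arange(n)-n/2)/n*.17; X,Y=np.meshgrid(g,-g)
    P=np.c_[C[0]+X.ravel(),C[1]+Y.ravel(),np.full(n*n,.15)]
    u=proj("wrist",P,T@camera_params("wrist")["T_tool_cam"]).astype(np.float32).reshape(n,n,2)
    return cv2.remap(im,u[...,0],u[...,1],cv2.INTER_LINEAR)
f=np.load("pics/w1.npz")
a=top(f["im"],f["T"]);b=top(im,T1); cv2.imwrite("pics/top.png",cv2.resize(np.hstack([a,b]),(800,400)))
```

```text
t 7.45 pos [0.5564 0.0701 0.1362] r 0.1135 posang -13.9 heading -10.1 tilt 35.1 roll yz -0.005
F [0.17 1.04 0.69] radial out 0.09 q [ 0.251 -0.131 -0.573  2.268  0.467  0.481 -2.444]
```

View pics/top.png

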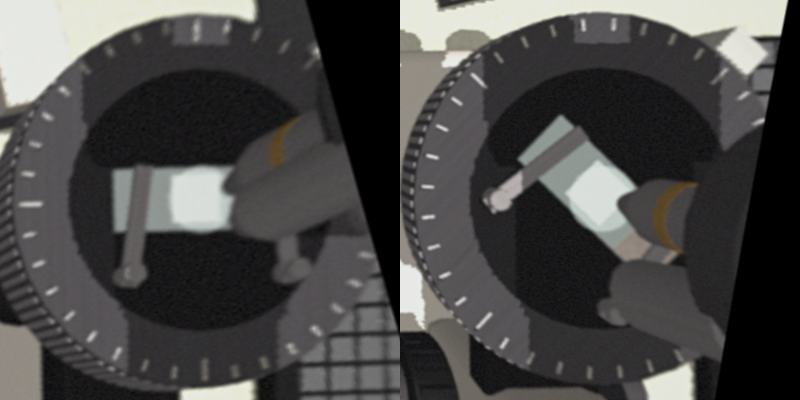

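View pics/w7.png

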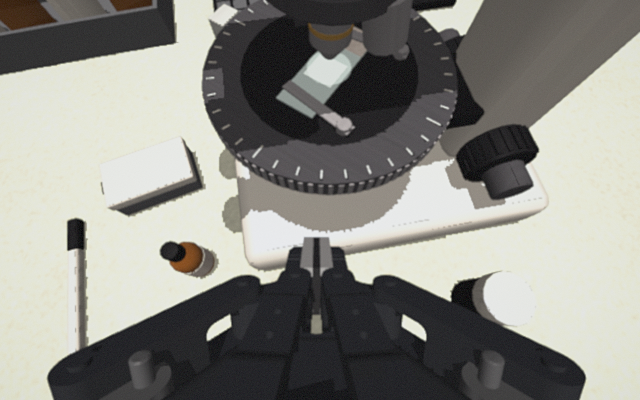

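Run:
```python
import cv2,numpy as np
t=cv2.imread("pics/top.png",0); P=[]
for k in(0,1):
    a=cv2.GaussianBlur(t[:,400*k:400*k+400],(0,0),2)
    m=(a>105).astype(np.uint8); yy,xx=np.mgrid[:400,:400]; rr=np.hypot(xx-200,yy-200); m[(rr>95)]=0
    if k==0: m[:,235:]=0
    n,l,st,c=cv2.connectedComponentsWithStats(m); 
    print([(st[i].tolist(),c[i].round().tolist()) for i in range(1,n) if st[i,4]>100])
# tick marks on the ring, polar correlation, robot-side sector
from scipy.ndimage import gaussian_filter1d as g
q=[cv2.warpPolar(t[:,400*k:400*k+400],(200,1440),(200,200),200,cv2.INTER_LINEAR) for k in(0,1)]
s=[x[:,60:120].mean(1).astype(float) for x in q]   # slide region
r=[x[:,155:182].mean(1).astype(float)  for x in q]
r=[x-g(x,12,mode="wrap") for x in r]
for d in range(38,53): 
    sh=int(d*4); i=np.arange(560,860); print(d,round(np.corrcoef(s[1][i+sh],s[0][i])[0,1],3),round(np.corrcoef(r[1][i+sh],r[0][i])[0,1],3))
```

```text
[([144, 166, 90, 66, 5167], [188.0, 199.0]), ([114, 170, 20, 61, 1001], [122.0, 197.0])]
[([120, 117, 53, 48, 926], [147.0, 140.0]), ([139, 140, 111, 120, 6110], [196.0, 197.0]), ([105, 172, 20, 37, 412], [114.0, 187.0])]
38 0.068 -0.272
39 0.172 -0.183
40 0.273 -0.12
41 0.372 -0.105
42 0.474 -0.144
43 0.576 -0.232
44 0.674 -0.263
45 0.757 0.366
46 0.815 0.939
47 0.848 0.164
48 0.858 -0.298
49 0.85 -0.219
50 0.831 -0.161
51 0.808 -0.153
52 0.783 -0.159
```

View pics/side7.png

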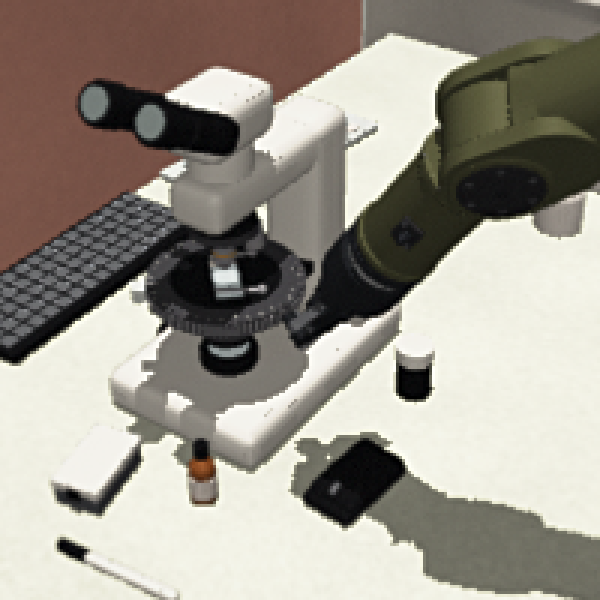

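```bash
python3 -c "
from st import *
state(); print(env.job_done())"
```

```text
t 7.55 pos [0.5564 0.0701 0.1362] r 0.1135 posang -13.9 heading -10.1 tilt 35.1 roll yz -0.005
F [-0.81  0.63 -0.01] radial out 0.94 q [ 0.251 -0.132 -0.573  2.269  0.467  0.481 -2.444]
the job is handed in; nothing more can be done
None
```

I turned the stage one stop clockwise and handed the job in at 7.55 s; no verdict was reported. With the shut fingers pressed on the robot-side rim at about 7 to 11 N, I swept it through about 35° without visible slip. I then drew the fingers straight back and it clicked into the next stop.

**Last checks:**
- **Angle:** Matching the degree ticks in wrist-camera views from before and after gave about 46°. The slide's position in those views looked like about 45°. The slide brightness correlation peaked broadly near 48°. I trust the ticks most, though the "before" picture was taken while the arm was still settling, so allow about 1°.
- **Clearance:** The tool tip is about 24 mm clear of the rim, and the force readings are at noise level (about 1 N).
- **Other things:** In the side view, the mouse, bottle, slide box, can and pen look unmoved. I didn't recheck the tube rack and swab jar.
- **Joint 2:** On the way in it read -0.301 against its -0.30 limit, because my first waypoint was slightly out of reach. I moved on at once, and the arm kept responding normally.

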